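# Unlock the hostel key cabinet with the round key tag

## Robot

A 6-joint arm with a two-finger parallel gripper is mounted at the origin on the work surface. World frame = base frame: x ahead of the robot, y to its left, z up, the work surface at z = 0. Lengths are in m, angles in degrees, forces in N, time in s.
With the tool pointing down it reaches from about 0.3 to 0.75 m from the base axis. Payload 8.5 kg.
Tool frame: the origin (TCP) lies between the finger pads; the fingertips stand 17 mm ahead of it and the grasp point (between the pads) lies 2 mm behind it; z points along the fingers, y is the direction in which the jaws open and shut (so a half turn about z gives the same grasp; the last joint's range is limited). The gripper opens to 85 mm and grips with 20 to 120 N. Pads are 22 mm wide; open, the fingers measure 114 mm over their backs; the gripper's body (76 mm by 85 mm) begins 54 mm behind the grasp point. The pads swing forward as they close: fully open they stand 13 mm farther back than shut.
Start: joints at [-82.638, 21.807, 74.336, -0, 83.858, -12.336], TCP at [0.185, -0.518, 0.248] pointing down, gripper open.
Joint ranges: [-178.18, 178.18], [-50.72, 133.34], [12.68, 142.11], [-81.47, 261.47], [9.98, 163.14], [-165.26, 165.26]. Speed limits (degrees/s): [136.94, 136.94, 180, 180, 180, 180].

## Interface

Orientations are given as a 3x3 rotation matrix whose columns are the frame's x, y, z axes.
In Python, from rig import readout, eyes, env gives the robot as it stands.
- The arm moves only by the tool arm_command, never from a script. Its argument "rows" is text: rows parted by semicolons, each of 7 numbers parted by spaces: the closure, from 0 (fully open) to 1 (shut), then the shift along the tool's x, y, z in mm, then the turn, a rotation vector about the tool's x, y, z in degrees. In form: grip dx dy dz rx ry rz; .... A call has 1 to 5 rows; each row shifts and turns the commanded pose from where the row before left it, along the tool's axes as they then stand; what a row does not reach is not made up. A row lasts 1/12 s, in which the tool goes at most 41.7 mm and 7.16 degrees, less where a joint would pass 70% of its speed; a pose out of reach is approached as far as the arm can. A call with a gripper value outside its range is refused whole. The fingers move at their own pace and stop on an object; "squeeze" is the grip in N (left out, the last holds). Time passes only in rows, so rows that do not move let the fingers close. It gives the time, the measured TCP pose, the force and the opening at its end, in the units of the state.
- readout.observe(): the state, without advancing time (a new reading comes with each control period).
- eyes.get_image(name): name is "scene" or "side" or "wrist"; returns the picture (400x640x3 uint8, red, green, blue); there is no depth.
- eyes.camera_model(name): a dict with "mtx" (3x3 intrinsics, pixels), "view" (4x4, takes a point from world to camera coordinates). Camera axes: x right, y up, looking along -z (the intrinsics and any distortion apply to the point x, -y, -z); pixel columns grow to the right and rows downward; lengths in m; the calibration is good to about 2 mm. A picture is of the moment at which its call begins: read the wrist's pose just before it. camera_model takes no time and is no camera call; for the wrist camera it gives the pose at the moment of the call.
- env.close_job(): hands the job in, once; it reports no verdict.
The state is a dict: "time_s": time; "q": joint angles; "qvel": joint speeds; "joint_efforts": joint torques, N m; "position": TCP position; "tool_rot": TCP orientation; "ft_force": force on the tool from outside, world axes, zero at the start; "wrist_torque": the same for the moment, N m; "grip_width": finger opening in m.
Only numpy, scipy, OpenCV 4.12 (cv2) and the standard library are available. Lean on these libraries where they do the work, as an engineer would, in place of code of your own. Each camera call takes 0.05 s, during which the arm holds its last target. There are 200 camera calls.

## Task

Take the round-headed yellow key tag out of the wooden tag stand, push its blade fully home into the empty twist socket on top of the key cabinet, and only then turn it clockwise (seen from above) until the socket stops, which draws the hidden bolt. Leave the tag standing in the turned socket and let go.

Things in the scene. Friction and masses are not known exactly. Their poses are not given: they have to be found in the camera images.
- tag_round: The key tag to use: yellow wooden plate 12 mm thick, about 45 g, upright in any of the stand's 3 slots. Round disc head 54 mm across, above a straight blade 34 mm wide; 93 mm tall. The two other loose tags have the same blade but a square or a diamond head. Origin: centre of the blade's bottom end; z up (disc centre at 66 mm), x through the 12 mm thickness (grip across it), y along the width.
- stand: Wooden tag stand, fixed, 70 (x) x 250 (y) x 45 mm high; origin under its centre. Three slots in a row along y, 82 mm apart, each 16 x 39 mm and 35 mm deep. The tags stand in them on their blades, lower 35 mm inside, flat faces looking along x and free to grip.
- socket (a point): Mouth centre of the empty steel socket, 80 mm across, 84 mm above the counter, in the 200 x 300 mm top of the key cabinet. z up, y along the slot; turns with it. Slot 46 x 18 mm, 35 mm deep to a rigid floor; its top 10 mm is a funnel, 60 x 32 mm at the mouth. Home = blade end on that floor; either way round fits. The other socket, 120 mm off, holds a fixed square tag 59 mm high.
- lock (a joint): Angle (rad) of that socket, growing clockwise seen from above: 0 to 0.2 at the start, hard stop at 1.2, where the bolt hidden in the cabinet is fully drawn. It turns with light friction (0.1 N m) and stays where it is left. The blade has up to 0.2 rad of play in the slot, so the tag must turn that much more than the socket.
Not all that is in view belongs to the job. Leave any green or grey look-alike of the tag_round alone.

How it is judged (in metres and radians):
On the way, in this order (a step that is already met when the one before it is completed fails the run):
1. the round tag's blade is fully home in the empty socket (its end at least 25 mm below the mouth) before the socket is turned (rotor below 0.45 rad) (z of tag_round in the frame of socket below -0.025 m and horizontal distance between tag_round and socket below 0.015 m and angle between the y axis of tag_round and the y axis of socket, either way round below 0.35 rad and value of joint lock below 0.45 rad), for 0.1 s.
2. with the tag still home, the rotor is turned clockwise past 0.9 rad (z of tag_round in the frame of socket below -0.025 m and horizontal distance between tag_round and socket below 0.015 m and angle between the y axis of tag_round and the y axis of socket, either way round below 0.35 rad and value of joint lock above 0.9 rad), for 0.1 s.
At the end, for the whole second after the job is handed in: The round tag stands at rest in the socket, its blade's end at least 25 mm below the mouth and within 15 mm of the socket's axis, in line with the slot within 0.35 rad, tilted less than 0.4 rad, and the rotor is past 0.9 rad (all of step 2 and linear speed of tag_round below 0.02 m/s and angle between tag_round's own z axis and vertical below 0.4 rad); the robot touches nothing.
It also fails if it takes over 45 s, if anything falls off the work surface, if the arm or the gripper's body presses on something with over 40 N, if the wrist force passes 120 N, or if a joint passes its speed limit or range.

## Working session

There is one attempt and no reset: what is moved stays moved. The work goes in short steps, Python scripts to look and compute and a tool call to move; the robot and the scene stay as the last step left them, time stands still between calls to the robot, and variables do not carry over. Pictures are saved under pics/ and viewed, about 8 in all and at most 12, crops included, and the job is handed in when it is done.

Besides the shell and the picture viewer there is one more tool, called after "Request:" as a command line: name --argument value ..., lists and objects as JSON in quotes. arm_command: Moves the arm, as the interface text tells. Its arguments: {"type":"object","properties":{"rows":{"type":"string"},"squeeze":{"type":"number"}},"required":["rows"]}

```bash
ls; mkdir -p pics
cat > h.py <<'E'
import numpy as np, cv2
from rig import readout, eyes, env
def snap(name,fn):
    m=eyes.camera_model(name); im=eyes.get_image(name)
    cv2.imwrite(f'pics/{fn}.png',im[...,::-1]); np.savez(f'pics/{fn}.npz',mtx=m['mtx'],view=m['view'],**({'dist':m['dist']} if 'dist' in m else {}))
    return im,m
def ray(fn,u,v):
    d=np.load(f'pics/{fn}.npz');K=d['mtx'];V=d['view']
    p=np.linalg.solve(K,[u,v,1.]);c=np.array([p[0],-p[1],-1.])
    R=V[:3,:3];return -R.T@V[:3,3],R.T@c
def onz(fn,u,v,z):
    o,d=ray(fn,u,v);return o+d*(z-o[2])/d[2]
def proj(fn,P):
    d=np.load(f'pics/{fn}.npz');c=d['view'][:3,:3]@np.array(P)+d['view'][:3,3]
    q=d['mtx']@np.array([c[0],-c[1],-c[2]]);return q[:2]/q[2]
E
python3 - <<'E'
from h import *
for n in('scene','side'):
    im,m=snap(n,n+'0');print(n,m.keys(),np.round(m['mtx'],1).tolist(),np.round(m['view'],3).tolist())
a=cv2.imread('pics/scene0.png');b=cv2.imread('pics/side0.png')
print(readout.observe())
E
```

```text
pics
scene dict_keys(['mtx', 'view']) [[365.2, 0.0, 326.6], [0.0, 365.2, 193.9], [0.0, 0.0, 1.0]] [[0.237, 0.971, 0.005, -0.24], [-0.596, 0.142, 0.791, 0.237], [0.767, -0.19, 0.612, -1.227], [0.0, 0.0, 0.0, 1.0]]
side dict_keys(['mtx', 'view']) [[432.4, 0.0, 324.5], [0.0, 432.4, 199.1], [0.0, 0.0, 1.0]] [[0.985, -0.175, -0.006, -0.55], [0.137, 0.748, 0.649, -0.181], [-0.109, -0.64, 0.761, -0.911], [0.0, 0.0, 0.0, 1.0]]
{'time_s': 0.1, 'q': array([-8.26379185e+01,  2.18366743e+01,  7.43804304e+01,  7.08831330e-04,
        8.38595325e+01, -1.23342518e+01]), 'qvel': array([-0.04317336, -0.09084566, -0.20675053, -0.01954861,  0.04126369,
        0.09659671]), 'joint_efforts': array([ 3.17054350e-03, -4.49220371e+01, -2.31657261e+01, -1.64987205e-04,
        3.64528489e-03, -1.38667130e-05]), 'position': array([ 0.18535039, -0.51755746,  0.24777767]), 'tool_rot': array([[ 9.41492588e-01,  3.37033650e-01, -1.59196392e-04],
       [ 3.37033556e-01, -9.41491698e-01,  1.32812101e-03],
       [ 2.97739391e-04, -1.30407061e-03, -9.99999105e-01]]), 'ft_force': array([-0.6864268 ,  0.14102918, -0.16356448]), 'wrist_torque': array([-0.02465778,  0.01585145, -0.0418748 ]), 'grip_width': 0.08525818852808925}
```

View pics/scene0.png

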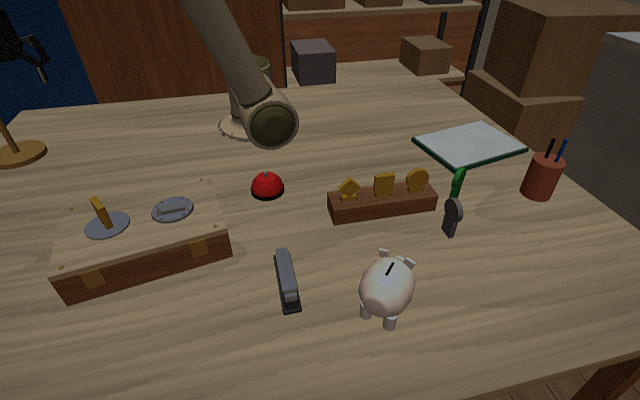

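View pics/side0.png

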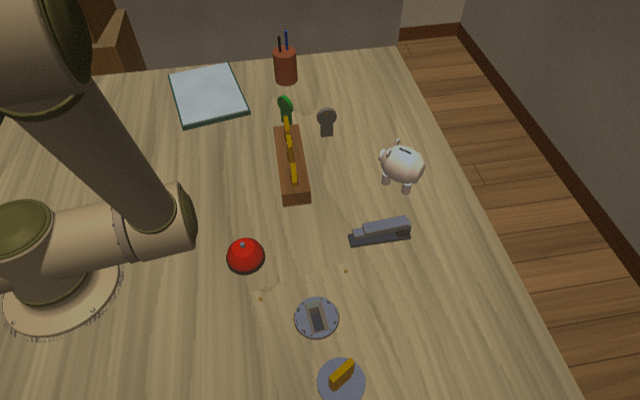

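The scene view shows these possible tags:
- diamond yellow at (349,188)
- square yellow at (384,184)
- round yellow at (418,180)
- green round at (458,183)
- grey round at (452,215)
- fixed square tag in the other socket at (100,212)

I choose the round yellow one at (418,180), in the end slot. The empty socket is at (172,208) in the scene view and (317,317) in the side view. I'll check both in close crops.

Run:
```python
from h import *
a=cv2.imread('pics/scene0.png');b=cv2.imread('pics/side0.png')
def c(im,x,y,w,h):return cv2.resize(im[y:y+h,x:x+w],(400,300),interpolation=cv2.INTER_CUBIC)
cv2.imwrite('pics/comp.png',np.vstack([np.hstack([c(a,324,150,120,90),c(a,140,180,60,45)]),np.hstack([c(b,240,110,120,90),c(b,287,295,60,45)])]))
```

```text
(no output)
```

View pics/comp.png

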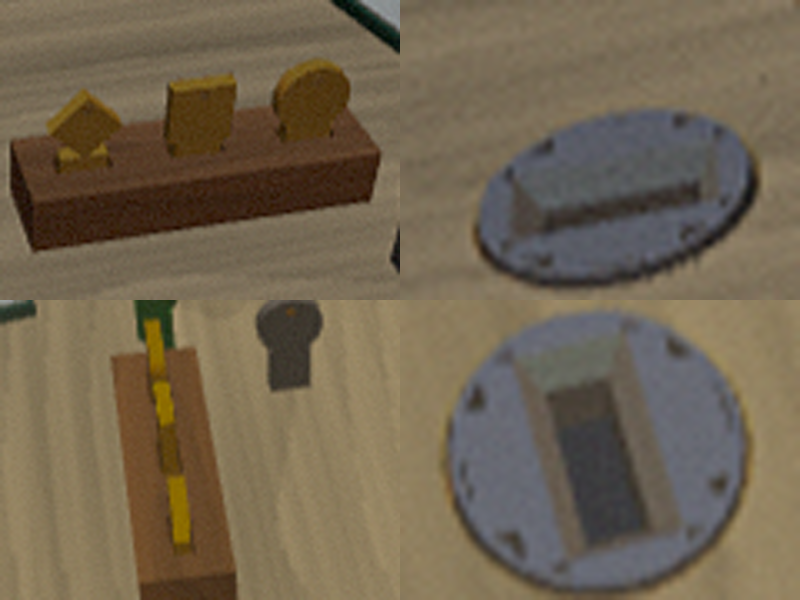

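Run:
```python
from h import *
f=lambda x,y,ox,oy,s:(ox+x/s,oy+y/s)
p=lambda *a:print(*[np.round(x,4) if not isinstance(x,str) else x for x in a])
S=lambda x,y:onz('scene0',*f(x,y,324,150,10/3),.045); D=lambda x,y:onz('side0',*f(x,y-300,240,110,10/3),.045)
for q in [(10,142),(35,198),(380,152),(350,102)]: p('scene stand',S(*q))
for q in [(112,353),(195,350),(235,570),(140,582)]: p('side stand',D(*q))
p('disc scene',onz('scene0',*f(312,92,324,150,10/3),.076)); p('tagtop side',onz('side0',*f(153,22,240,110,10/3),.100))
p('sock scene',onz('scene0',*f(616-400,194,140,180,20/3),.084))
T=lambda x,y:onz('side0',*f(x-400,y-300,287,295,20/3),.084)
p('sock side',T(597,450),'diam',T(445,450)-T(748,450))
c=[T(*q) for q in [(517,362),(622,335),(680,530),(575,555)]]
for q in c:p(q)
p('mid',sum(c)/4,'long',(c[0]+c[1]-c[2]-c[3])/2,'short',(c[1]-c[0]+c[2]-c[3])/2)
g=lambda x,y:onz('scene0',*f(x-400,y,140,180,20/3),.084)
cc=[g(*q) for q in [(512,180),(715,140),(718,208),(540,236)]]
for q in cc:p(q)
```

```text
scene stand [0.4827 0.1295 0.045 ]
scene stand [0.5456 0.1311 0.045 ]
scene stand [0.5533 0.3771 0.045 ]
scene stand [0.4936 0.3838 0.045 ]
side stand [0.4864 0.3796 0.045 ]
side stand [0.5534 0.3711 0.045 ]
side stand [0.5486 0.1285 0.045 ]
side stand [0.4812 0.1294 0.045 ]
disc scene [0.515  0.3384 0.076 ]
tagtop side [0.5199 0.3439 0.1   ]
sock scene [ 0.5127 -0.2021  0.084 ]
sock side [ 0.5087 -0.2055  0.084 ] diam [-0.0797  0.0144  0.    ]
[ 0.4914 -0.1764  0.084 ]
[ 0.521  -0.1735  0.084 ]
[ 0.5265 -0.2314  0.084 ]
[ 0.4983 -0.2333  0.084 ]
mid [ 0.5093 -0.2036  0.084 ] long [-0.0062  0.0574  0.    ] short [0.0289 0.0024 0.    ]
[ 0.4984 -0.2337  0.084 ]
[ 0.4924 -0.1743  0.084 ]
[ 0.5268 -0.1715  0.084 ]
[ 0.5279 -0.2225  0.084 ]
```

```bash
cat >> h.py <<'E'
def plan(xyz,yaw,n):
    s=readout.observe();R=s['tool_rot'];p=s['position']
    y0=np.degrees(np.arctan2(R[1,1],R[0,1]));d=np.array(xyz)-p;dy=yaw-y0
    print('pos',np.round(p,4),'yaw',round(y0,2),'d',np.round(d*1000,1),'dyaw',round(dy,2),'tilt',np.round(np.degrees(R[:2,2]),2),'F',np.round(s['ft_force'],1),'w',round(s['grip_width'],4),'t',s['time_s'],'q6',round(s['q'][5],1))
    for k in range(n):
        a=np.radians(y0+dy*k/n);c,q=np.cos(a),np.sin(a)
        ty=np.array([c,q,0]);tx=np.array([-q,c,0]) # tool x = y x z, z down
        e=d/n*1000
        print(f'{e@ty*0+e@tx:.1f} {e@ty:.1f} {-e[2]:.1f} 0 0 {-dy/n:.2f};',end='\n' if k%5==4 else ' ')
    print()
E
python3 - <<'E'
from h import *
print(onz('side0',287,122,0),onz('scene0',457,200,0))
plan([.519,.337,.2],-1.5,25)
E
```

```text
[ 5.27472103e-01  4.44401671e-01 -1.11022302e-16] [0.52973438 0.45031463 0.        ]
pos [ 0.1854 -0.5176  0.2478] yaw -70.3 d [333.6 854.6 -47.8] dyaw 68.8 tilt [-0.01  0.08] F [-0.7  0.1 -0.2] w 0.0853 t 0.1 q6 -12.3
24.1 -27.7 1.9 0 0 -2.75; 25.4 -26.5 1.9 0 0 -2.75; 26.6 -25.2 1.9 0 0 -2.75; 27.8 -23.9 1.9 0 0 -2.75; 28.9 -22.6 1.9 0 0 -2.75;
30.0 -21.2 1.9 0 0 -2.75; 31.0 -19.7 1.9 0 0 -2.75; 31.9 -18.2 1.9 0 0 -2.75; 32.7 -16.6 1.9 0 0 -2.75; 33.5 -15.0 1.9 0 0 -2.75;
34.2 -13.4 1.9 0 0 -2.75; 34.8 -11.8 1.9 0 0 -2.75; 35.3 -10.1 1.9 0 0 -2.75; 35.7 -8.4 1.9 0 0 -2.75; 36.1 -6.7 1.9 0 0 -2.75;
36.4 -4.9 1.9 0 0 -2.75; 36.6 -3.2 1.9 0 0 -2.75; 36.7 -1.4 1.9 0 0 -2.75; 36.7 0.4 1.9 0 0 -2.75; 36.6 2.1 1.9 0 0 -2.75;
36.5 3.9 1.9 0 0 -2.75; 36.3 5.6 1.9 0 0 -2.75; 35.9 7.4 1.9 0 0 -2.75; 35.6 9.1 1.9 0 0 -2.75; 35.1 10.8 1.9 0 0 -2.75;
```

Request:
arm_command --rows "0 24 -28 2 0 0 -2.75; 0 25 -26 2 0 0 -2.75; 0 27 -25 2 0 0 -2.75; 0 28 -24 2 0 0 -2.75; 0 29 -23 2 0 0 -2.75"

```text
time_s: 0.52
position: [0.2524, -0.345, 0.2379]
tool_rot: [[0.833, 0.553, -0.0], [0.553, -0.833, 0.001], [0.0, -0.001, -1.0]]
ft_force: [0.5, -1.1, 0.1]
grip_width: 0.0856
```

Request:
arm_command --rows "0 30 -21 2 0 0 -2.75; 0 31 -20 2 0 0 -2.75; 0 32 -18 2 0 0 -2.75; 0 33 -17 2 0 0 -2.75; 0 33 -15 2 0 0 -2.75"

```text
time_s: 0.93
position: [0.3189, -0.1738, 0.2282]
tool_rot: [[0.678, 0.735, -0.0], [0.735, -0.678, 0.0], [0.0, -0.0, -1.0]]
ft_force: [1.5, -0.8, -0.6]
grip_width: 0.0855
```

Request:
arm_command --rows "0 34 -13 2 0 0 -2.75; 0 35 -12 2 0 0 -2.75; 0 35 -10 2 0 0 -2.75; 0 36 -8 2 0 0 -2.75; 0 36 -7 2 0 0 -2.75"

```text
time_s: 1.35
position: [0.386, -0.0031, 0.2182]
tool_rot: [[0.484, 0.875, 0.0], [0.875, -0.484, -0.0], [-0.0, 0.0, -1.0]]
ft_force: [0.7, -1.6, 0.1]
grip_width: 0.0858
```

Request:
arm_command --rows "0 36 -5 2 0 0 -2.75; 0 37 -3 2 0 0 -2.75; 0 37 -1 2 0 0 -2.75; 0 37 0 2 0 0 -2.75; 0 37 2 2 0 0 -2.75"

```text
time_s: 1.77
position: [0.4531, 0.1689, 0.208]
tool_rot: [[0.261, 0.965, -0.0], [0.965, -0.261, -0.0], [-0.0, -0.0, -1.0]]
ft_force: [0.8, 0.1, 0.7]
grip_width: 0.0854
```

Request:
arm_command --rows "0 36 4 2 0 0 -2.75; 0 36 6 2 0 0 -2.75; 0 36 7 2 0 0 -2.75; 0 36 9 2 0 0 -2.75; 0 35 11 2 0 0 -2.75"

```text
time_s: 2.18
position: [0.5201, 0.3393, 0.1978]
tool_rot: [[0.024, 1.0, -0.001], [1.0, -0.024, -0.0], [-0.0, -0.001, -1.0]]
ft_force: [0.5, -0.6, 0.4]
grip_width: 0.0851
```

Run:
```python
from h import *
snap('wrist','w1')
plan([.519,.337,.2],-1.5,1)
for z in (.01,.045,.076,.103): print(z,proj('w1',[.519,.337,z]))
```

```text
pos [0.5213 0.3439 0.1966] yaw -1.07 d [-2.3 -6.9  3.4] dyaw -0.43 tilt [-0.02  0.11] F [-4.9  0.2 -2. ] w 0.0852 t 2.2333 q6 23.6
-6.9 -2.2 -3.4 0 0 0.43; 
0.01 [315.04392533 179.08153932]
0.045 [314.93988386 188.05173648]
0.076 [314.82552793 197.91122035]
0.103 [314.70253038 208.51576304]
```

View pics/w1.png

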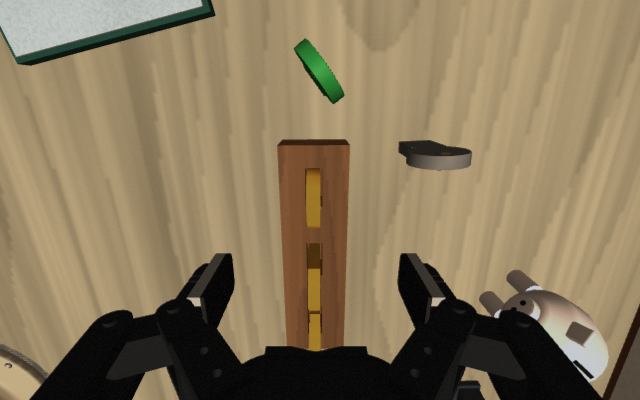

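The wrist view shows the round tag top at (314,197), rows 168–227. That matches my (0.519, 0.337) estimate, so I'm descending.

Request:
arm_command --rows "0 -7 -2 20 0 0 0.4; 0 0 0 25 0 0 0; 0 0 0 25 0 0 0; 0 0 0 25 0 0 0; 0 0 0 25 0 0 0" --squeeze 60

```text
time_s: 2.65
position: [0.5175, 0.3302, 0.0769]
tool_rot: [[0.034, 0.999, -0.001], [0.999, -0.034, -0.0], [-0.0, -0.001, -1.0]]
ft_force: [0.9, 0.3, 0.9]
grip_width: 0.0855
```

Request:
arm_command --rows "0 0 0 0 0 0 0; 0 0 0 0 0 0 0"

```text
time_s: 2.82
position: [0.5175, 0.3302, 0.0777]
tool_rot: [[0.034, 0.999, -0.002], [0.999, -0.034, -0.001], [-0.001, -0.002, -1.0]]
ft_force: [0.6, 0.4, 0.9]
grip_width: 0.0855
```

Request:
arm_command --rows "0 6 1 1 0 0 0; 1 0 0 0 0 0 0; 1 0 0 0 0 0 0; 1 0 0 0 0 0 0; 1 0 0 0 0 0 0"

```text
time_s: 3.23
position: [0.5192, 0.3365, 0.078]
tool_rot: [[0.034, 0.999, 0.001], [0.999, -0.034, 0.0], [0.0, 0.001, -1.0]]
ft_force: [-0.3, 0.6, -0.2]
grip_width: 0.0389
```

Request:
arm_command --rows "1 0 0 0 0 0 0; 1 0 0 0 0 0 0; 1 0 0 0 0 0 0; 1 0 0 0 0 0 0; 1 0 0 0 0 0 0"

```text
time_s: 3.65
position: [0.5191, 0.3363, 0.0776]
tool_rot: [[0.034, 0.999, 0.0], [0.999, -0.034, 0.0], [0.0, 0.0, -1.0]]
ft_force: [-1.0, -0.8, 3.3]
grip_width: 0.0111
```

Request:
arm_command --rows "1 0 0 -10 0 0 0; 1 0 0 -25 0 0 0; 1 0 0 -35 0 0 0; 1 0 0 -35 0 0 0; 1 0 0 -35 0 0 0"

```text
time_s: 4.07
position: [0.5187, 0.3362, 0.2195]
tool_rot: [[0.034, 0.999, -0.0], [0.999, -0.034, 0.0], [-0.0, -0.0, -1.0]]
ft_force: [1.1, 1.3, -1.5]
grip_width: 0.0117
```

Run:
```python
from h import *
plan([.510,-.204,.217],6,15)
```

```text
pos [0.5187 0.3362 0.2195] yaw -1.95 d [  -8.7 -540.2   -2.5] dyaw 7.95 tilt [-0.01  0.  ] F [ 1.1  1.3 -1.5] w 0.0117 t 4.0667 q6 23.9
-36.0 0.6 0.2 0 0 -0.53; -36.0 0.3 0.2 0 0 -0.53; -36.0 -0.0 0.2 0 0 -0.53; -36.0 -0.4 0.2 0 0 -0.53; -36.0 -0.7 0.2 0 0 -0.53;
-36.0 -1.0 0.2 0 0 -0.53; -36.0 -1.4 0.2 0 0 -0.53; -36.0 -1.7 0.2 0 0 -0.53; -36.0 -2.0 0.2 0 0 -0.53; -35.9 -2.4 0.2 0 0 -0.53;
-35.9 -2.7 0.2 0 0 -0.53; -35.9 -3.0 0.2 0 0 -0.53; -35.9 -3.3 0.2 0 0 -0.53; -35.8 -3.7 0.2 0 0 -0.53; -35.8 -4.0 0.2 0 0 -0.53;
```

Request:
arm_command --rows "1 -36 0 0 0 0 -0.5; 1 -36 0 0 0 0 -0.5; 1 -36 0 0 0 0 -0.5; 1 -36 0 0 0 0 -0.5; 1 -36 -1 0 0 0 -0.5"

```text
time_s: 4.48
position: [0.5147, 0.1549, 0.218]
tool_rot: [[-0.01, 1.0, 0.001], [1.0, 0.01, 0.0], [0.0, 0.001, -1.0]]
ft_force: [1.4, -0.6, -0.0]
grip_width: 0.0111
```

Request:
arm_command --rows "1 -36 -1 0 0 0 -0.5; 1 -36 -1 0 0 0 -0.5; 1 -36 -2 0 0 0 -0.5; 1 -36 -2 0 0 0 -0.5; 1 -36 -2 0 0 0 -0.5"

```text
time_s: 4.9
position: [0.5115, -0.0254, 0.2181]
tool_rot: [[-0.054, 0.999, 0.001], [0.999, 0.054, -0.0], [-0.0, 0.001, -1.0]]
ft_force: [0.9, 0.4, -0.7]
grip_width: 0.0112
```

Request:
arm_command --rows "1 -36 -3 0 0 0 -0.6; 1 -36 -3 0 0 0 -0.6; 1 -36 -3 0 0 0 -0.6; 1 -30 -4 0 0 0 -0.6; 1 -20 -4 0 0 0 -0.6"

```text
time_s: 5.32
position: [0.506, -0.1855, 0.2178]
tool_rot: [[-0.104, 0.995, 0.001], [0.995, 0.104, -0.001], [-0.001, 0.0, -1.0]]
ft_force: [-0.3, 1.3, 0.0]
grip_width: 0.0117
```

Request:
arm_command --rows "1 0 0 0 0 0 0; 1 0 0 0 0 0 0"

```text
time_s: 5.48
position: [0.506, -0.1833, 0.2176]
tool_rot: [[-0.103, 0.995, 0.0], [0.995, 0.103, 0.0], [0.0, 0.0, -1.0]]
ft_force: [0.6, 0.7, -0.3]
grip_width: 0.0116
```

Run:
```python
from h import *
snap('wrist','w2');snap('side','s2');snap('scene','c2')
plan([.510,-.204,.217],6,1)
print(proj('w2',[.51,-.204,.084]),proj('s2',[.51,-.204,.084]))
a=cv2.imread('pics/w2.png');b=cv2.imread('pics/s2.png');c=cv2.imread('pics/c2.png')
v=np.vstack([cv2.resize(b[200:400,200:460],(390,300)),cv2.resize(c[100:280,50:284],(390,300))])
cv2.imwrite('pics/comp2.png',np.hstack([cv2.resize(a[:,120:520],(400,400)),np.zeros((400,10,3),np.uint8),cv2.resize(v,(390,400*1))]))
```

```text
pos [ 0.5063 -0.1816  0.2176] yaw 6.1 d [  3.7 -22.4  -0.6] dyaw -0.1 tilt [0.01 0.01] F [ 0.5 -0.3 -0.9] w 0.0116 t 5.6333 q6 -38.5
-22.7 1.3 0.6 0 0 0.10; 
[317.84721061 212.50778665] [317.12757589 316.59984611]
```

View pics/comp2.png

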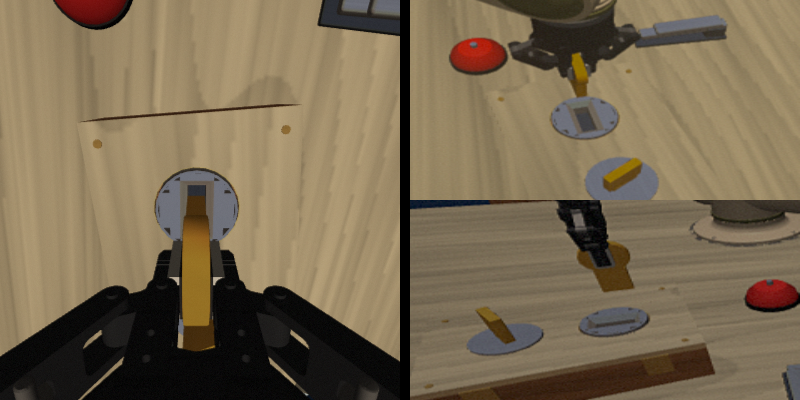

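Run:
```python
from h import *
# expected tag in hand: bottom z = tcp z - .0675 (grasp tcp .0776, bottom .010)
p=np.array([.5063,-.1816,.2176]);R=np.array([[-.105,.9945,0],[.9945,.105,0],[0,0,-1.]])
ims=[]
for n,cx,cy in (('c2',170,160),('s2',317,270),('w2',317,260)):
    im=cv2.imread(f'pics/{n}.png'); s=5
    x0,y0=cx-40,cy-60; out=cv2.resize(im[y0:y0+120,x0:x0+80] if n!='w2' else im[180:360,257:377],None,fx=s if n!='w2' else 10/3,fy=s if n!='w2' else 10/3,interpolation=cv2.INTER_CUBIC)
    if n=='w2': x0,y0,s=257,180,10/3
    for px in (-.006,.006):
        pts=[(-.017,0),(.017,0),(.017,.0475)]+[(.027*np.cos(t),.066+.027*np.sin(t)) for t in np.linspace(-.75,np.pi+.75,20)]+[(-.017,.0475)]
        P=[proj(n,p+R[:,0]*a+R[:,1]*px+np.array([0,0,-.0675+h])) for a,h in pts]
        cv2.polylines(out,[np.int32([( (u-x0+.5)*s,(v-y0+.5)*s) for u,v in P])],True,(255,0,0) if px<0 else (0,255,0),1)
    P=[proj(n,np.array([.51,-.2025,.084])+.04*np.array([np.cos(t),np.sin(t),0])) for t in np.linspace(0,6.28,40)]
    cv2.polylines(out,[np.int32([( (u-x0+.5)*s,(v-y0+.5)*s) for u,v in P])],True,(255,0,255),1)
    ims.append(cv2.resize(out,(int(out.shape[1]*.65),390) if out.shape[1]*.65<261 else (260,390)))
cv2.imwrite('pics/ov.png',np.hstack(ims))
```

```text
(no output)
```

View pics/ov.png

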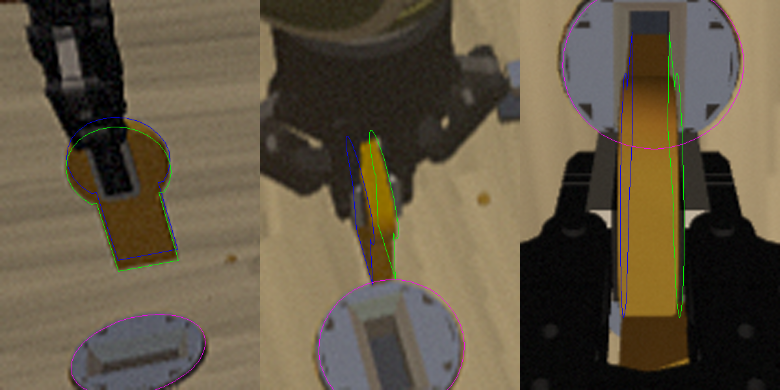

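Overlay check: the tag hangs upright in the hand, and the socket outline fits at (0.510, -0.2025) in all three views, with the slot aligned to the tool. I'm moving over it and going in.

Request:
arm_command --rows "1 -11 1 0 0 0 0; 1 -10 0.5 0 0 0 0; 1 0 0 20 0 0 0; 1 0 0 20 0 0 0; 1 0 0 10 0 0 0"

```text
time_s: 6.05
position: [0.5096, -0.2036, 0.1653]
tool_rot: [[-0.105, 0.994, -0.002], [0.994, 0.105, 0.001], [0.002, -0.002, -1.0]]
ft_force: [-0.6, 0.4, -0.2]
grip_width: 0.0115
```

Request:
arm_command --rows "1 0 0 0 0 0 0; 1 0 0 0 0 0 0; 1 0 0 0 0 0 0"

```text
time_s: 6.3
position: [0.5105, -0.2037, 0.1684]
tool_rot: [[-0.105, 0.994, 0.001], [0.994, 0.105, -0.001], [-0.001, 0.001, -1.0]]
ft_force: [-0.2, -0.3, -0.2]
grip_width: 0.011
```

Now down 48 mm, gently, to about 3 mm short of the floor.

Request:
arm_command --rows "1 0.5 0 12 0 0 0; 1 0 0 10 0 0 0; 1 0 0 8 0 0 0; 1 0 0 0 0 0 0; 1 0 0 0 0 0 0"

```text
time_s: 6.72
position: [0.5099, -0.2028, 0.1372]
tool_rot: [[-0.105, 0.994, -0.0], [0.994, 0.105, 0.0], [0.0, -0.0, -1.0]]
ft_force: [0.1, 0.3, 0.6]
grip_width: 0.0113
```

Request:
arm_command --rows "1 0 0 5 0 0 0; 1 0 0 5 0 0 0; 1 0 0 4 0 0 0; 1 0 0 4 0 0 0; 1 0 0 0 0 0 0"

```text
time_s: 7.13
position: [0.5096, -0.2027, 0.1184]
tool_rot: [[-0.105, 0.994, -0.001], [0.994, 0.105, 0.001], [0.001, -0.001, -1.0]]
ft_force: [-0.8, -0.1, -0.5]
grip_width: 0.0115
```

Request:
arm_command --rows "1 0 0 1 0 0 0; 1 0 0 1 0 0 0; 1 0 0 1 0 0 0; 1 0 0 0 0 0 0; 1 0 0 0 0 0 0"

```text
time_s: 7.55
position: [0.51, -0.2029, 0.1165]
tool_rot: [[-0.105, 0.994, 0.0], [0.994, 0.105, -0.0], [-0.0, 0.0, -1.0]]
ft_force: [-0.0, 0.4, 1.7]
grip_width: 0.0116
```

Request:
arm_command --rows "1 0 0 1 0 0 0; 1 0 0 0 0 0 0; 1 0 0 0 0 0 0"

```text
time_s: 7.8
position: [0.5101, -0.203, 0.1164]
tool_rot: [[-0.105, 0.994, 0.001], [0.994, 0.105, -0.001], [-0.001, 0.001, -1.0]]
ft_force: [-2.2, 0.2, 9.3]
grip_width: 0.0113
```

The blade is on the floor: z stopped at 0.1164 with 9 N. I'll ease off slightly and turn clockwise, which is +rz of the tool.

Request:
arm_command --rows "1 0 0 -0.5 0 0 3; 1 0 0 0 0 0 6; 1 0 0 0 0 0 6; 1 0 0 0 0 0 6; 1 0 0 0 0 0 6" --squeeze 80

```text
time_s: 8.22
position: [0.5094, -0.2031, 0.1165]
tool_rot: [[0.362, 0.932, -0.001], [0.932, -0.362, -0.001], [-0.001, -0.001, -1.0]]
ft_force: [-5.7, -1.0, 8.4]
grip_width: 0.0114
```

Request:
arm_command --rows "1 0 0 0 0 0 6; 1 0 0 0 0 0 6; 1 0 0 0 0 0 6; 1 0 0 0 0 0 6; 1 0 0 0 0 0 3"

```text
time_s: 8.63
position: [0.5087, -0.203, 0.1165]
tool_rot: [[0.746, 0.666, -0.003], [0.666, -0.746, -0.001], [-0.002, -0.001, -1.0]]
ft_force: [-8.5, 0.4, 10.7]
grip_width: 0.011
```

Run:
```python
from h import *
s=readout.observe();print(s['wrist_torque']);plan([.51,-.2028,.1165],-70,1)
```

```text
[-0.05989076  1.62841904  0.07231267]
pos [ 0.5087 -0.203   0.1165] yaw -48.24 d [ 1.3  0.2 -0. ] dyaw -21.76 tilt [-0.15 -0.03] F [-8.5  0.4 10.7] w 0.011 t 8.6333 q6 14.2
1.1 0.7 0.0 0 0 21.76;
```

Request:
arm_command --rows "1 0 0 -0.5 0 0 4; 1 0 0 0 0 0 4; 1 0 0 0 0 0 3; 1 0 0 0 0 0 0"

```text
time_s: 8.97
position: [0.5085, -0.2025, 0.1166]
tool_rot: [[0.858, 0.514, -0.004], [0.514, -0.858, 0.001], [-0.003, -0.003, -1.0]]
ft_force: [-8.0, 1.4, 6.9]
grip_width: 0.0114
```

Run:
```python
from h import *
s=readout.observe();print(s['wrist_torque']);plan([.51,-.2028,.1165],-70,1)
```

```text
[0.19061857 1.51753434 0.01370401]
pos [ 0.5085 -0.2025  0.1166] yaw -59.09 d [ 1.5 -0.3 -0.1] dyaw -10.91 tilt [-0.21  0.04] F [-8.   1.4  6.9] w 0.0114 t 8.9667 q6 25.1
1.2 1.0 0.1 0 0 10.91;
```

Request:
arm_command --rows "1 0 0 0 0 0 3; 1 0 0 0 0 0 3; 1 0 0 0 0 0 2; 1 0 0 0 0 0 0"

```text
time_s: 9.3
position: [0.5084, -0.2024, 0.1166]
tool_rot: [[0.921, 0.39, -0.004], [0.39, -0.921, 0.001], [-0.003, -0.002, -1.0]]
ft_force: [-8.0, 1.0, 9.1]
grip_width: 0.011
```

Run:
```python
from h import *
s=readout.observe();print(s['wrist_torque']);plan([.51,-.2028,.1165],-70,1)
snap('side','s3');snap('scene','c3')
a=cv2.imread('pics/s3.png');b=cv2.imread('pics/c3.png')
cv2.imwrite('pics/comp3.png',np.hstack([cv2.resize(a[270:370,267:367],(400,400),interpolation=2),cv2.resize(b[150:250,120:220],(400,400),interpolation=2)]))
```

```text
[0.2738506  1.6469702  0.07073826]
pos [ 0.5084 -0.2024  0.1166] yaw -67.04 d [ 1.6 -0.4 -0.1] dyaw -2.96 tilt [-0.22  0.06] F [-8.   1.   9.1] w 0.011 t 9.3 q6 33.0
1.3 1.0 0.1 0 0 2.96;
```

View pics/comp3.png

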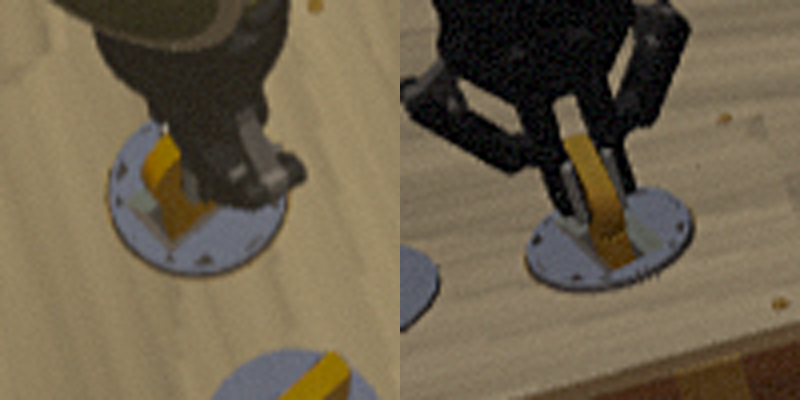

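The slot has turned with the tag and the tag is still home. There's no stop torque yet, so I continue.

Request:
arm_command --rows "1 0 0 0 0 0 3; 1 0 0 0 0 0 2; 1 0 0 0 0 0 0; 1 0 0 0 0 0 0"

```text
time_s: 9.73
position: [0.5083, -0.2017, 0.1166]
tool_rot: [[0.95, 0.312, -0.004], [0.312, -0.95, 0.002], [-0.003, -0.003, -1.0]]
ft_force: [-8.6, 4.5, 9.0]
grip_width: 0.011
```

Run:
```python
from h import *
s=readout.observe();print(s['wrist_torque']);plan([.51,-.2028,.1165],-70,1)
```

```text
[0.88618241 1.51662221 0.77446579]
pos [ 0.5083 -0.2017  0.1166] yaw -71.84 d [ 1.7 -1.1 -0.1] dyaw 1.84 tilt [-0.25  0.12] F [-8.6  4.5  9. ] w 0.011 t 9.7333 q6 37.8
1.3 1.6 0.1 0 0 -1.84;
```

The stop is reached: torque jumped to 0.77 N m with the tag turned 78°. I'll relieve slightly, open part-way and rise.

Request:
arm_command --rows "1 0 0 0 0 0 -1; 0.5 0 0 0 0 0 0; 0.5 0 0 0 0 0 0; 0.5 0 0 0 0 0 0; 0.5 0 0 0 0 0 0"

```text
time_s: 10.15
position: [0.5101, -0.203, 0.1163]
tool_rot: [[0.945, 0.326, 0.0], [0.326, -0.945, -0.0], [0.0, 0.0, -1.0]]
ft_force: [0.0, 0.1, -0.9]
grip_width: 0.0428
```

Request:
arm_command --rows "0.5 0 0 0 0 0 0; 0.5 0 0 0 0 0 0; 0.5 0 0 -5 0 0 0; 0.5 0 0 -15 0 0 0; 0.5 0 0 -25 0 0 0"

```text
time_s: 10.57
position: [0.5091, -0.2024, 0.1603]
tool_rot: [[0.945, 0.326, -0.004], [0.326, -0.945, 0.003], [-0.003, -0.004, -1.0]]
ft_force: [-0.8, -0.7, -1.1]
grip_width: 0.0427
```

Request:
arm_command --rows "0.5 0 0 -30 0 0 0; 0.5 0 0 -30 0 0 0; 0.5 0 0 -30 0 0 0; 0.5 0 0 -10 0 0 0; 0.5 0 0 0 0 0 0"

```text
time_s: 10.98
position: [0.5106, -0.2033, 0.2646]
tool_rot: [[0.945, 0.326, 0.005], [0.326, -0.945, -0.003], [0.004, 0.005, -1.0]]
ft_force: [-0.0, -0.0, -0.6]
grip_width: 0.0427
```

Run:
```python
from h import *
plan([.51,-.2028,.1165],-70,1)
snap('side','s4');snap('scene','c4')
a=cv2.imread('pics/s4.png');b=cv2.imread('pics/c4.png')
cv2.imwrite('pics/comp4.png',np.hstack([cv2.resize(a[270:370,267:367],(400,400),interpolation=2),cv2.resize(b[150:250,120:220],(400,400),interpolation=2)]))
```

```text
pos [ 0.5106 -0.2033  0.2646] yaw -70.95 d [  -0.6    0.5 -148.1] dyaw 0.95 tilt [ 0.3 -0.2] F [-0.  -0.  -0.6] w 0.0427 t 10.9833 q6 36.9
-0.4 -0.6 148.1 0 0 -0.95;
```

View pics/comp4.png

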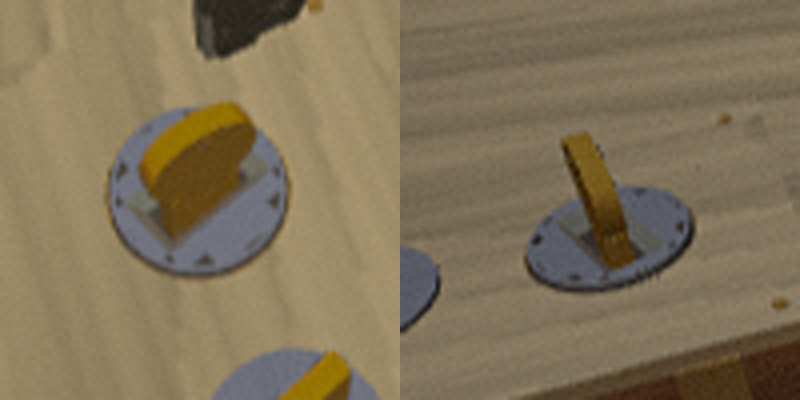

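The tag stands free and upright in the turned socket, with the gripper clear above. I'm handing in.

```bash
python3 -c "
from rig import env
print(env.close_job())"
```

```text
the job is handed in; nothing more can be done
None
```

I took the round yellow tag out of the stand, pushed it home in the empty socket and turned it clockwise until the socket stopped. I then let go and rose clear. The job was handed in at about 11 s robot time; no verdict is reported.

- **Fully home:** before the turn the arm stopped at z = 0.1164 under a 9 N push, which puts the blade end on the socket floor, about 35 mm below the mouth.
- **Turn:** the tag turned about 78°. The moment about the vertical rose from under 0.1 to 0.77 N m at the end, which I took as the hard stop. After taking off the 0.2 rad of play, the rotor should be past about 1.15 rad. I inferred that angle and did not measure it.
- **After release:** the last pictures show the tag upright in the turned socket with the gripper well above it and the wrist force near zero.

No check failed. The one small disagreement was 3–4 mm between the scene and side cameras' first socket estimates; the overlay in all three views before insertion settled it.

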